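# Put a sample pot into the bench chiller by its bail

## Task

Move the green-lidded sample pot from the blue transport crate into the cold well of the bench chiller. Lift it out of the crate, where there is no room to get at its bail, and stand it on clear bench; let go and swing its folded wire bail upright while it stands there; then lift it by the black roll grip of the bail and lower it to the floor of the well before you let go, leaving the bail standing up. Keep the pot upright, do not drop it, and leave the other pot, the small bottle and the yellow-lidded box where they are.

Things in the scene. Friction and masses are not known exactly. Their poses are not given: they have to be found in the camera images.
- pot_center (a point): Centre (42 mm above the underside) of the steel pot to move, 58 mm diameter, 84 mm tall, about 0.5 kg. Its fixed green lid is a 60 mm band 68 to 84 mm above the underside; the pot can be lifted by it. z up; y along the bail's hinge axis, which lies 60 mm above the underside; x to the side where the bail starts folded. Ears and bail reach 38 mm to each side (y), the folded bail 92 mm along x.
- pot_bail (a joint): Angle of the green pot's bail, rad: 0 upright (crown above the lid), positive leaning to the pot's x; 1.6 to 1.68 folded, about level on its stop. Swings from -1.68 to 1.68 with slight friction: let go within about 0.5 of upright it stays, farther down it falls. A U of 4.4 mm wire, 72 mm wide, crown 86 mm from the hinge axis.
- pot_grip (a point): Centre of the black roll grip on the crown of the green pot's bail: a tube 12 mm in diameter, 40 mm long along the pot's y, turning freely on the wire. 86 mm from the hinge axis: 146 mm above the pot's underside when upright, 51 mm when folded, then 49 mm clear of the lid. Its orientation turns with the roll: take directions from pot_center.
- pot_roll: The same black roll grip on the green pot's bail, as a solid; origin at its centre.
- pot: The green-lidded pot with its bail; origin at the centre of its underside, axes as pot_center.
- pot_white: Bystander: a like pot with a white lid, bail folded, in the crate's other bay; origin at the centre of its underside. It stays there.
- crate: Blue crate, fixed, 169 x 202 mm, 5 mm walls, tops 72 mm above the bench; origin under its centre. A wall along its x makes two bays, 159 x 94 mm inside, centred 49 mm either side in y, floors 11 mm above the bench. A pot stands in each, about 21 mm to -x of the bay's centre, bail folded to +x, below the wall tops and close to the wall: no room there for fingers round the roll grip.
- chiller: White bench chiller, fixed, 170 x 180 mm and 139 mm high; origin at the centre of its underside. In the middle of its top is one round well of 92 mm diameter with a metal collar.
- well_floor (a point): Centre of the well's floor, 27 mm above the bench, 112 mm below the mouth; well axis vertical. A pot standing here has its lid 28 mm below the mouth and the roll grip of its upright bail 34 mm above the mouth.
- well_mouth (a point): Centre of the well's mouth, at the top face of the chiller, 139 mm above the bench.
- bottle: A bystander: small white bottle with a blue cap, 56 mm diameter, 110 mm high; origin at the centre of its underside.
- tip_box: A bystander: white box with yellow lid, 87 x 117 mm, 72 mm high; origin at the centre of its underside.

How it is judged:
By the outcome, as a careful person would: the job done as asked, in the order asked, and still so for the second after the job is handed in, with the robot touching nothing.
It also fails if it takes over 64 s, if anything falls off the work surface, if the arm or the gripper's body presses on something with over 40 N, if the wrist force passes 120 N, or if a joint passes its speed limit or range.

## Robot

A 6-joint arm with a two-finger parallel gripper is mounted at the origin on the work surface. World frame = base frame: x ahead of the robot, y to its left, z up, the work surface at z = 0. Lengths are in m, angles in degrees, forces in N, time in s.
With the tool pointing down it reaches from about 0.35 to 0.875 m from the base axis. Payload 4.2 kg.
Tool frame: the origin (TCP) lies at the very end of the fingers, on their centre line; the grasp point (between the pads) lies 19 mm behind it; y points along the fingers, z is the direction in which the jaws open and shut, and the axes are right-handed (so a half turn about y gives the same grasp; the last joint's range is limited). The gripper opens to 87 mm and grips with 3 to 60 N. Pads are 19 mm wide; open, the fingers measure 117 mm over their backs; the gripper's body (75 mm by 190 mm) begins 51 mm behind the grasp point.
Start: joints at [-49.355, 22.042, 0.453, 0, -68.411, -14.817], TCP at [0.272, -0.563, 0.223] pointing down, gripper open.
Joint ranges: [-179.83, 179.83], [-69.29, 118.12], [-61.27, 80.66], [-181.25, 117.63], [-171.15, -9.14], [-177.46, 177.46]. Speed limits (degrees/s): [159.86, 159.86, 180, 180, 180, 180].

## Interface

Orientations are given as a 3x3 rotation matrix whose columns are the frame's x, y, z axes.
In Python, from station import r, eyes gives the robot as it stands.
- The arm moves only by the tool play_rows, never from a script. Its argument "deltas" is one flat list of numbers, 5 for each row, row after row: the closure in counts, from 0 (fully open) to 255 (shut), then the shift along the tool's x, y, z in mm, then the turn about the tool's y in rad. In form: [claw, tx, ty, tz, roll, claw, tx, ty, tz, roll, ...]. A call has exactly 10 rows; each row shifts and turns the commanded pose from where the row before left it, along the tool's axes as they then stand; what a row does not reach is not made up. A row lasts 1/10 s, in which the tool goes at most 50 mm and 8.59 degrees, less where a joint would pass 70% of its speed; a pose out of reach is approached as far as the arm can. A call is refused whole if a number of a shift passes 50 or a number of a turn 0.15, either way. A call with a gripper value outside its range is refused whole. The fingers move at their own pace and stop on an object; the grip force is fixed at half the most. Time passes only in rows, so rows that do not move let the fingers close, or fill a call up. It gives the time, the measured TCP pose, the force and the opening at its end, in the units of the state.
- r.sense(): the state, without advancing time (a new reading comes with each control period).
- eyes.capture(name): name is "side" or "top"; returns a dict with "img" (420x560x3 uint8, blue, green, red), "vfov" (degrees; the focal length in pixels is half the picture's height over the tangent of half this angle, whatever the lens; pixels are square), "cx", "cy" (the principal point, pixels), "R" (3x3) and "t" (3): a world point X has camera coordinates R X + t. Camera axes: x right, y down, z forward; pixel columns grow to the right and rows downward; lengths in m; the calibration is good to about 2 mm. A picture is of the moment at which its call begins. There is no depth.
- r.finish_job(): hands the job in, once; it reports no verdict.
The state is a dict: "time_s": time; "joints": joint angles; "joint_velocities": joint speeds; "effort": joint torques, N m; "tcp_pos": TCP position; "ee_rot": TCP orientation; "wrist_force": force on the tool from outside, world axes, zero at the start; "moment": the same for the moment, N m; "gripper_width": opening from 0.0 (shut) to 1.0 (fully open).
Only numpy, scipy, OpenCV 4.12 (cv2) and the standard library are available. Lean on these libraries where they do the work, as an engineer would, in place of code of your own. Each camera call takes 0.05 s, during which the arm holds its last target.

## Working session

There is one attempt and no reset: what is moved stays moved. The work goes in short steps, Python scripts to look and compute and a tool call to move; the robot and the scene stay as the last step left them, time stands still between calls to the robot, and variables do not carry over. Pictures are saved under pics/ and viewed, and the job is handed in when it is done.

Besides the shell and the picture viewer there is one more tool, called as a command line: name --argument value ..., lists and objects as JSON in quotes. play_rows: Moves the arm, as the interface text tells. Its arguments: {"type":"object","properties":{"deltas":{"type":"array","items":{"type":"number"}}},"required":["deltas"]}

```bash
ls; mkdir -p pics; python3 - <<'E'
from station import r, eyes
import cv2,numpy as np
s=r.sense()
for k in s: print(k,np.round(s[k],3))
for n in("side","top"):
    c=eyes.capture(n); cv2.imwrite(f"pics/{n}0.png",c["img"]); print(n,c["vfov"],c["cx"],c["cy"],np.round(c["R"],3).tolist(),np.round(c["t"],3).tolist(), c.keys())
E
```

```text
pics
time_s 0.0
joints [-4.9355e+01  2.2089e+01  3.7900e-01 -2.9000e-02 -6.8411e+01 -1.4818e+01]
joint_velocities [-0.042  0.007  0.019  0.029  0.034  0.008]
effort [ 1.0000e-03 -3.9066e+01  1.8741e+01  4.2200e+00  1.1000e-02 -0.0000e+00]
tcp_pos [ 0.272 -0.562  0.221]
ee_rot [[ 0.9   -0.001 -0.435]
 [ 0.435  0.002  0.9  ]
 [-0.    -1.     0.002]]
wrist_force [-0.728 -1.28  -0.72 ]
moment [-0.007 -0.027  0.029]
gripper_width 1.001
side 43.96089072446199 281.1341110424298 214.06972790960305 [[-0.879, -0.477, -0.014], [-0.357, 0.675, -0.646], [0.317, -0.562, -0.764]] [0.531, 0.308, 0.919] dict_keys(['img', 'vfov', 'cx', 'cy', 'R', 't'])
top 46.712139073134736 295.4547405049362 207.35299788835547 [[-0.021, -1.0, -0.018], [-0.987, 0.023, -0.159], [0.159, 0.014, -0.987]] [0.016, 0.613, 1.169] dict_keys(['img', 'vfov', 'cx', 'cy', 'R', 't'])
```

View pics/side0.png

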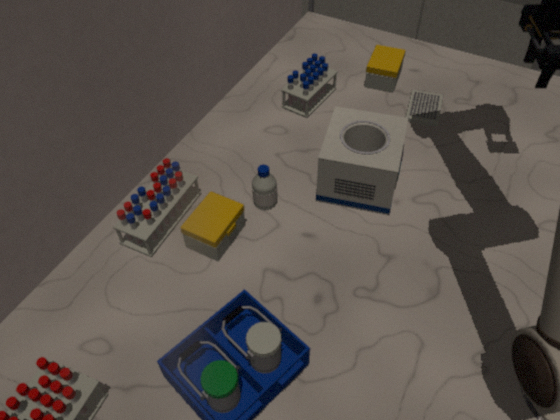

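View pics/top0.png

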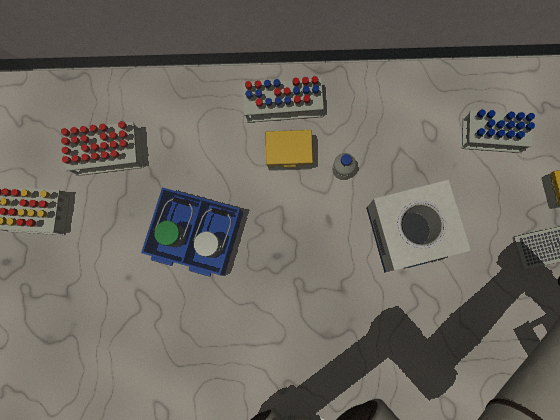

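The top view shows the green lid at about (168,233), the white lid at (206,244), the crate centred near (196,231), and the well mouth near (422,224). Next I'll enlarge crops of both views.

```bash
python3 - <<'E'
import cv2
t=cv2.imread("pics/top0.png"); s=cv2.imread("pics/side0.png")
cv2.imwrite("pics/c1.png",cv2.resize(t[175:285,130:260],None,fx=6,fy=5.4545*1.1,interpolation=2)[:600] if 0 else cv2.resize(t[180:280,135:255],None,fx=6,fy=6,interpolation=2))
cv2.imwrite("pics/c2.png",cv2.resize(t[170:280,360:480],None,fx=5,fy=5,interpolation=2))
cv2.imwrite("pics/c3.png",cv2.resize(s[285:420,150:320],None,fx=4,fy=4,interpolation=2))
cv2.imwrite("pics/c4.png",cv2.resize(s[95:225,300:430],None,fx=4,fy=4,interpolation=2))
E
```

```text
(no output)
```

View pics/c1.png

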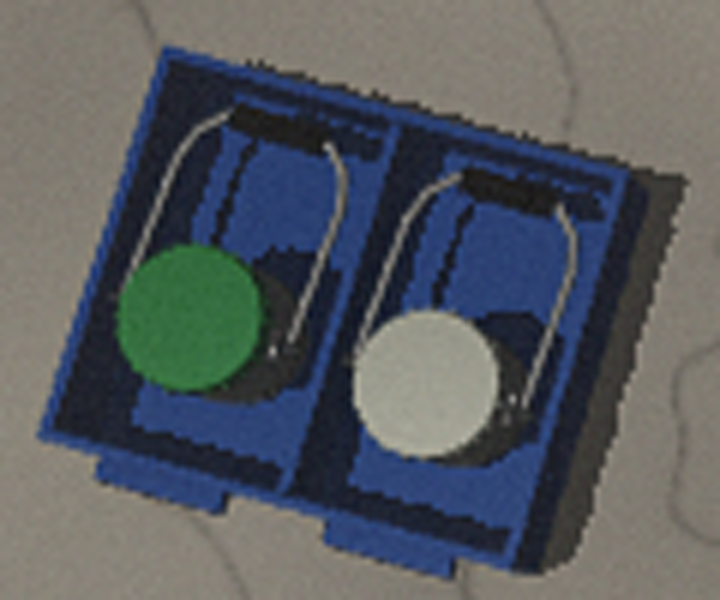

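View pics/c2.png

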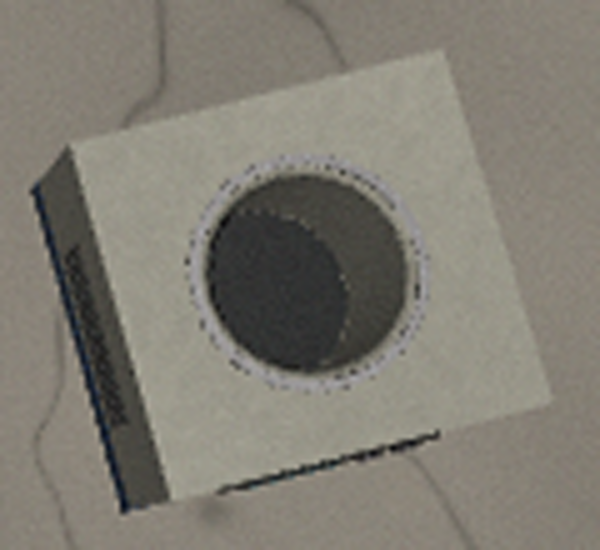

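View pics/c3.png

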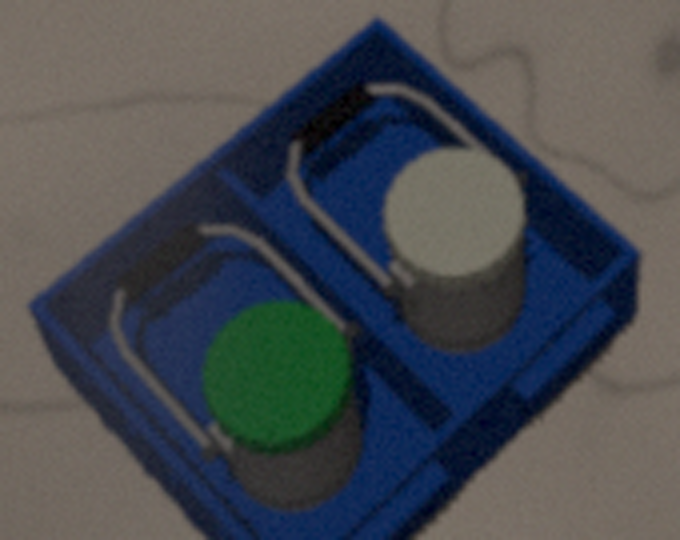

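View pics/c4.png

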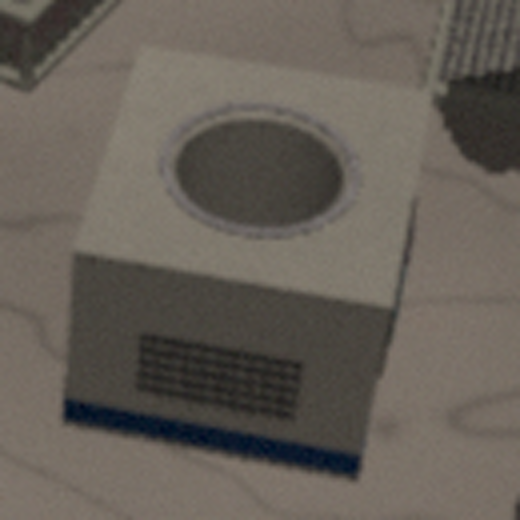

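```bash
cat > h.py <<'E'
from station import r, eyes
import cv2,numpy as np
def cam(n): return eyes.capture(n)
def K(c):
    f=210/np.tan(np.radians(c["vfov"]/2)); return f
def back(c,u,v,z):
    f=K(c); d=np.array([(u-c["cx"])/f,(v-c["cy"])/f,1.])
    R=np.array(c["R"]);t=np.array(c["t"]); o=-R.T@t; w=R.T@d
    return o+w*(z-o[2])/w[2]
def proj(c,X):
    p=np.array(c["R"])@np.array(X)+np.array(c["t"]); f=K(c)
    return np.array([c["cx"]+f*p[0]/p[2],c["cy"]+f*p[1]/p[2]])
def crop(img,x0,x1,y0,y1,k,fn): cv2.imwrite(fn,cv2.resize(img[y0:y1,x0:x1],None,fx=k,fy=k,interpolation=cv2.INTER_CUBIC))
def un(p,x0,y0,k): return ((p[0]+.5)/k-.5+x0,(p[1]+.5)/k-.5+y0)
E
python3 - <<'E'
from h import *
np.set_printoptions(suppress=True)
T=cam("top");S=cam("side")
def P(c,n,p,o,k,z): print(n,np.round(back(c,*un(p,*o,k),z),4))
o1=(135,180)
P(T,"greenlid T",(190,317),o1,6,.095)
P(T,"whitelid T",(427,384),o1,6,.095)
P(T,"roll T",(279,128),o1,6,.062)
for q in [(167,48),(630,170),(508,568),(42,438)]: P(T,"crate",q,o1,6,.072)
for q in [(70,147),(443,50),(552,402),(170,498)]: P(T,"chil",q,(360,170),5,.139)
P(T,"well",(307,273),(360,170),5,.139)
P(S,"greenlid S",(278,372),(150,285),4,.095)
P(S,"whitelid S",(456,213),(150,285),4,.095)
P(S,"roll S",(160,263),(150,285),4,.062)
P(S,"well",(260,174),(300,95),4,.139)
for q in [(142,48),(430,90),(392,305),(76,253)]: P(S,"chil",q,(300,95),4,.139)
for q in [(378,20),(638,255),(35,303)]: P(S,"crate",q,(150,285),4,.072)
P(T,"bottle",(347,160),(0,0),1,.11)
P(T,"box",(289,147),(0,0),1,.072)
h=r.sense();print(h["tcp_pos"])
E
```

```text
greenlid T [0.5519 0.3135 0.095 ]
whitelid T [0.5229 0.2181 0.095 ]
roll T [0.6339 0.2874 0.062 ]
crate [0.6668 0.332  0.072 ]
crate [0.6111 0.1399 0.072 ]
crate [0.4502 0.1894 0.072 ]
crate [0.5065 0.3793 0.072 ]
chil [ 0.6137 -0.1803  0.139 ]
chil [ 0.6554 -0.3554  0.139 ]
chil [ 0.4909 -0.3931  0.139 ]
chil [ 0.4514 -0.2179  0.139 ]
well [ 0.5525 -0.286   0.139 ]
greenlid S [0.5463 0.3149 0.095 ]
whitelid S [0.5175 0.22   0.095 ]
roll S [0.6293 0.2878 0.062 ]
well [ 0.5466 -0.2823  0.139 ]
chil [ 0.65   -0.3524  0.139 ]
chil [ 0.4884 -0.3936  0.139 ]
chil [ 0.4471 -0.2199  0.139 ]
chil [ 0.6088 -0.179   0.139 ]
crate [0.6054 0.1419 0.072 ]
crate [0.445  0.1905 0.072 ]
crate [0.6618 0.3313 0.072 ]
bottle [ 0.7158 -0.125   0.11  ]
box [0.763  0.0153 0.072 ]
[ 0.27212276 -0.56224155  0.22187817]
```

play_rows --deltas '[0,15,0,16,0,0,31,0,33,0,0,32,0,34,0,0,32,0,34,0,0,32,0,34,0,0,32,0,34,0,0,32,0,34,0,0,32,0,34,0,0,32,0,34,0,0,32,0,34,0]'

```text
time_s: 1.2
tcp_pos: [0.4044, -0.1402, 0.2228]
ee_rot: [[0.9, 0.001, -0.436], [0.436, 0.0, 0.9], [0.001, -1.0, -0.0]]
wrist_force: [0.4, -0.9, 0.2]
gripper_width: 0.998
```

play_rows --deltas '[0,32,0,34,0,0,32,0,34,0,0,32,0,34,0,0,32,0,34,0,0,32,0,34,0,0,32,0,34,0,0,32,0,34,0,0,32,0,34,0,0,32,0,34,0,0,32,0,34,0]'

```text
time_s: 2.2
tcp_pos: [0.5443, 0.3053, 0.2223]
ee_rot: [[0.9, -0.0, -0.436], [0.436, -0.0, 0.9], [-0.0, -1.0, -0.0]]
wrist_force: [0.1, -0.1, 0.5]
gripper_width: 1.0
```

play_rows --deltas '[25,10,0,10,0,25,0,0,0,-0.12,25,0,0,0,-0.14,25,0,0,0,-0.14,25,0,0,0,-0.14,25,0,0,0,-0.14,25,0,0,0,-0.137,25,0,0,0,0,25,0,0,0,0,25,0,0,0,0]'

```text
time_s: 3.2
tcp_pos: [0.5488, 0.3165, 0.2225]
ee_rot: [[0.3, -0.0, -0.954], [0.954, -0.0, 0.3], [-0.0, -1.0, 0.0]]
wrist_force: [-0.2, 0.0, 0.1]
gripper_width: 0.904
```

```bash
cat > st.py <<'E'
from h import *
np.set_printoptions(suppress=True,precision=4)
s=r.sense(); e=np.array(s["ee_rot"])
print(s["time_s"],s["tcp_pos"],"x",e[:,0],"z",e[:,2],"yaw",np.degrees(np.arctan2(e[1,2],e[0,2])),"W",s["gripper_width"],"F",np.array(s["wrist_force"]),s["joints"])
E
python3 - <<'E'
from st import *
T=cam("top");S=cam("side")
cv2.imwrite("pics/t1.png",T["img"]);cv2.imwrite("pics/s1.png",S["img"])
print(proj(T,s["tcp_pos"]),proj(S,s["tcp_pos"]))
p=s["tcp_pos"]
for c in(T,S):
  u,v=map(int,proj(c,p)); x0=max(0,min(u-70,420));y0=max(0,min(v-60,300))
  crop(c["img"],x0,x0+140,y0,y0+120,5,"pics/tip_%s.png"%("T" if c is T else "S")); print(x0,y0)
E
```

```text
3.2 [0.5488 0.3165 0.2225] x [ 0.3005  0.9538 -0.0001] z [-0.9538  0.3005  0.0002] yaw 162.5135369340097 W 0.9039180397126872 F [-0.2304  0.0079  0.1476] [ 44.5845  22.8816   1.7505  -0.005  -68.881  -62.0691]
[148.1181 227.4678] [207.7539 341.6755]
78 167
137 281
```

View pics/tip_T.png

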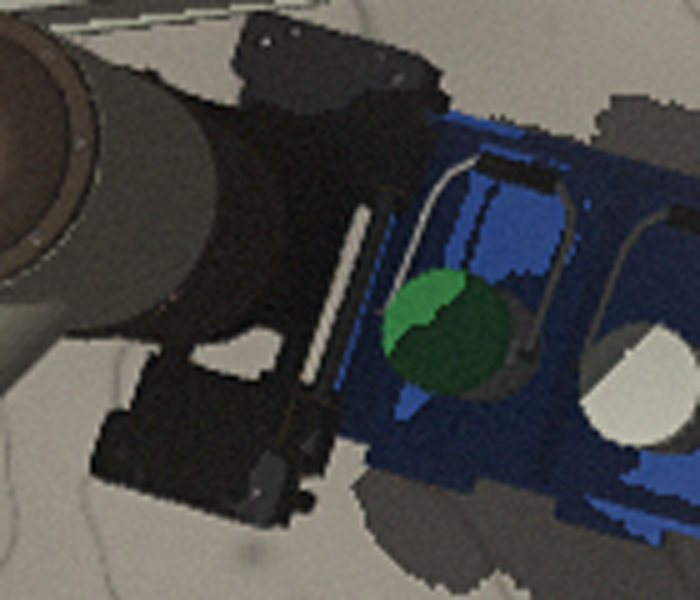

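View pics/tip_S.png

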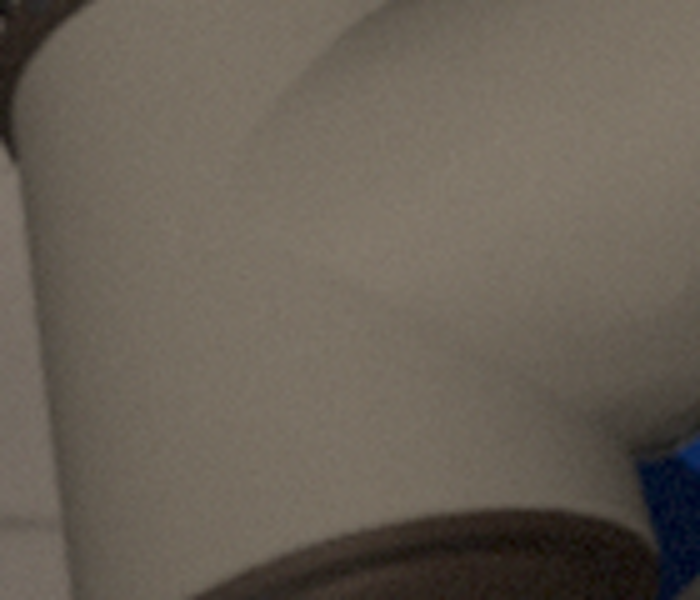

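play_rows --deltas '[30,-2,12,-1,0,30,0,20,0,0,30,0,25,0,0,30,0,25,0,0,30,0,15,0,0,30,0,10,0,0,30,0,5,0,0,30,0,5,0,0,30,0,0,0,0,30,0,0,0,0]'

```text
time_s: 4.3
tcp_pos: [0.5495, 0.3148, 0.1062]
ee_rot: [[0.298, 0.001, -0.954], [0.954, 0.001, 0.298], [0.001, -1.0, -0.001]]
wrist_force: [0.1, 0.6, -0.4]
gripper_width: 0.883
```

```bash
python3 - <<'E'
from st import *
T=cam("top")
print(proj(T,s["tcp_pos"]))
crop(T["img"],80,230,165,285,5,"pics/t2.png")
E
```

```text
4.3 [0.5495 0.3148 0.1062] x [0.2983 0.9545 0.001 ] z [-0.9545  0.2983 -0.0008] yaw 162.64593168496833 W 0.8826519071369202 F [ 0.0993  0.5739 -0.4034] [ 44.4284  28.4247  -7.0436   0.0131 -54.4594 -61.7901]
[164.3331 232.9077]
```

View pics/t2.png

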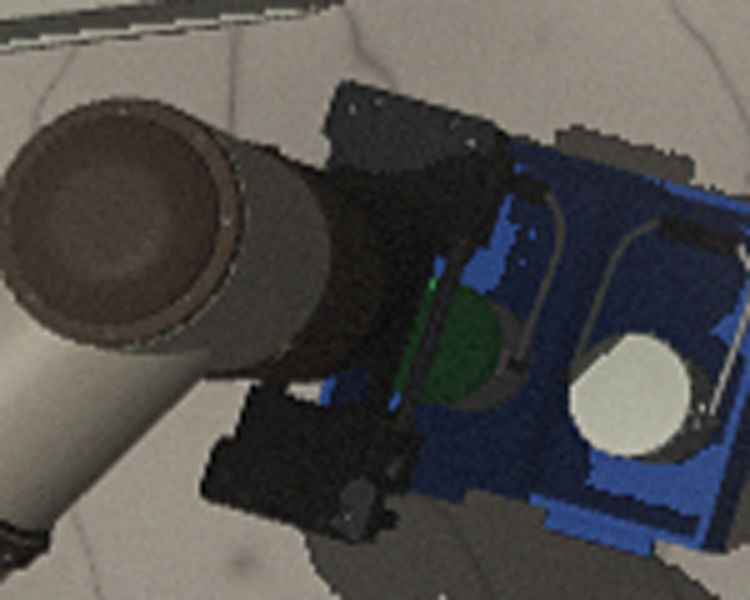

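play_rows --deltas '[30,0,6,0,0,30,0,8,0,0,30,0,8,0,0,30,0,7,0,0,30,0,5,0,0,30,0,2,0,0,30,0,0,0,0,60,0,0,0,0,90,0,0,0,0,120,0,0,0,0]'

```text
time_s: 5.35
tcp_pos: [0.5493, 0.3147, 0.0699]
ee_rot: [[0.298, 0.001, -0.954], [0.954, 0.0, 0.298], [0.001, -1.0, -0.0]]
wrist_force: [-1.0, -0.6, -0.8]
gripper_width: 0.692
```

play_rows --deltas '[255,0,0,0,0,255,0,0,0,0,255,0,0,0,0,255,0,0,0,0,255,0,0,0,0,255,0,-2,0,0,255,0,-3,0,0,255,0,-5,0,0,255,0,-5,0,0,255,0,-5,0,0]'

```text
time_s: 6.35
tcp_pos: [0.549, 0.3145, 0.0897]
ee_rot: [[0.298, -0.001, -0.954], [0.954, -0.0, 0.298], [-0.0, -1.0, 0.0]]
wrist_force: [0.4, -0.3, -6.6]
gripper_width: 0.682
```

play_rows --deltas '[255,0,-8,0,0,255,0,-12,0,0,255,0,-14,0,0,255,0,-16,0,0,255,0,-16,0,0,255,0,-14,0,0,255,0,-12,0,0,255,0,-8,0,0,255,0,-5,0,0,255,0,0,0,0]'

```text
time_s: 7.35
tcp_pos: [0.5494, 0.3148, 0.1953]
ee_rot: [[0.298, 0.001, -0.954], [0.954, 0.001, 0.298], [0.001, -1.0, -0.001]]
wrist_force: [0.1, 0.3, -5.9]
gripper_width: 0.675
```

```bash
python3 - <<'E'
from st import *
S=cam("side");T=cam("top")
cv2.imwrite("pics/s3.png",S["img"]);crop(T["img"],80,230,165,285,5,"pics/t3.png")
E
```

```text
7.35 [0.5494 0.3148 0.1953] x [0.2984 0.9545 0.0011] z [-0.9545  0.2984 -0.0006] yaw 162.64104497913 W 0.674529279961838 F [ 0.0632  0.3089 -5.868 ] [ 44.4284  23.8799  -0.6934   0.0006 -65.3535 -61.7876]
```

View pics/t3.png

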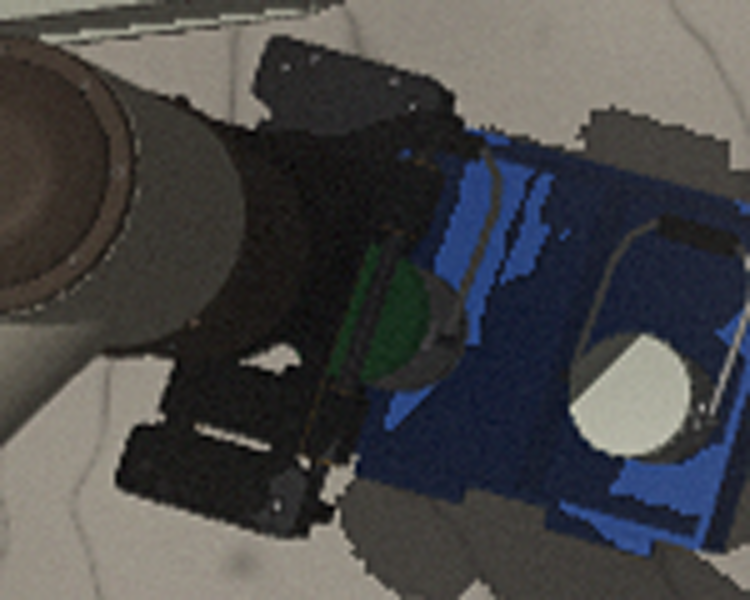

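play_rows --deltas '[255,-6,0,0,0,255,-14,0,-1,0,255,-20,0,-2,0,255,-24,0,-2,0,255,-26,0,-2,0,255,-26,0,-2,0,255,-26,0,-2,0,255,-26,0,-2,0,255,-26,0,-2,0,255,-26,0,-2,0]'

```text
time_s: 8.45
tcp_pos: [0.4985, 0.0974, 0.1945]
ee_rot: [[0.299, -0.001, -0.954], [0.954, -0.0, 0.299], [-0.001, -1.0, 0.0]]
wrist_force: [-0.1, -0.2, -6.3]
gripper_width: 0.681
```

play_rows --deltas '[255,-26,0,-2,0,255,-24,0,-2,0,255,-18,0,-1,0,255,-10,5,0,0,255,-4,12,0,0,255,0,18,0,0,255,0,20,0,0,255,0,20,0,0,255,0,15,0,0,255,0,10,0,0]'

```text
time_s: 9.45
tcp_pos: [0.4792, 0.0194, 0.0932]
ee_rot: [[0.298, -0.002, -0.954], [0.954, -0.001, 0.298], [-0.001, -1.0, 0.002]]
wrist_force: [-0.0, 0.0, -6.0]
gripper_width: 0.68
```

```bash
python3 - <<'E'
from st import *
S=cam("side");T=cam("top")
cv2.imwrite("pics/s4.png",S["img"]);cv2.imwrite("pics/t4.png",T["img"])
E
```

```text
9.45 [0.4792 0.0194 0.0932] x [ 0.2984  0.9545 -0.0012] z [-0.9545  0.2984  0.0016] yaw 162.64052556832615 W 0.6802595762008343 F [-0.0483  0.022  -6.0184] [ 21.7786  16.3723 -29.5242  -0.0057 -44.2214 -39.1339]
```

View pics/s4.png

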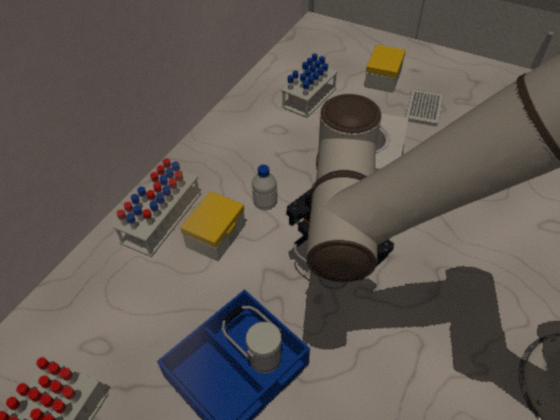

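View pics/t4.png

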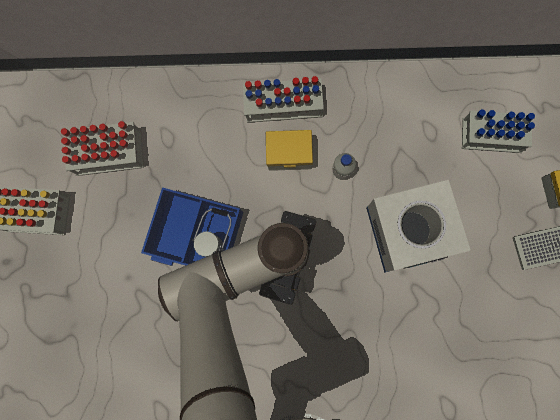

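play_rows --deltas '[255,0,6,0,0,255,0,7,0,0,255,0,6,0,0,255,0,5,0,0,255,0,3,0,0,255,0,2,0,0,255,0,1,0,0,255,0,1,0,0,255,0,0,0,0,255,0,0,0,0]'

```text
time_s: 10.55
tcp_pos: [0.4802, 0.0198, 0.0637]
ee_rot: [[0.298, 0.0, -0.954], [0.954, 0.0, 0.298], [0.0, -1.0, -0.0]]
wrist_force: [0.3, 0.5, -5.7]
gripper_width: 0.68
```

play_rows --deltas '[255,0,1,0,0,255,0,1,0,0,255,0,1,0,0,255,0,1,0,0,255,0,0.5,0,0,255,0,0,0,0,255,0,0,0,0,255,0,0,0,0,255,0,0,0,0,255,0,0,0,0]'

```text
time_s: 11.55
tcp_pos: [0.4801, 0.0198, 0.0591]
ee_rot: [[0.298, 0.0, -0.954], [0.954, 0.0, 0.298], [0.0, -1.0, -0.0]]
wrist_force: [0.3, 0.3, -6.0]
gripper_width: 0.68
```

play_rows --deltas '[255,0,1,0,0,255,0,0,0,0,255,0,0,0,0,255,0,0,0,0,255,0,0,0,0,255,0,0,0,0,255,0,0,0,0,255,0,0,0,0,255,0,0,0,0,255,0,0,0,0]'

```text
time_s: 12.55
tcp_pos: [0.4802, 0.0197, 0.0588]
ee_rot: [[0.298, 0.001, -0.955], [0.955, -0.0, 0.298], [0.0, -1.0, -0.001]]
wrist_force: [-3.3, -0.4, 6.4]
gripper_width: 0.685
```

play_rows --deltas '[60,0,0,0,0,40,0,0,0,0,20,0,0,0,0,20,0,0,0,0,20,0,0,0,0,20,0,-5,0,0,20,0,-15,0,0,20,0,-25,0,0,20,0,-35,0,0,20,0,-35,0,0]'

```text
time_s: 13.55
tcp_pos: [0.4798, 0.0196, 0.1744]
ee_rot: [[0.298, -0.0, -0.954], [0.954, -0.0, 0.298], [-0.0, -1.0, 0.0]]
wrist_force: [1.1, -0.3, -0.0]
gripper_width: 0.918
```

```bash
python3 - <<'E'
from st import *
S=cam("side");T=cam("top")
crop(S["img"],260,410,200,320,5,"pics/s5.png");crop(T["img"],230,380,170,290,5,"pics/t5.png")
E
```

```text
13.55 [0.4798 0.0196 0.1744] x [ 0.2982  0.9545 -0.0005] z [-0.9545  0.2982  0.0004] yaw 162.64820232692225 W 0.9179111883428304 F [ 1.1215 -0.3344 -0.0323] [ 21.785   10.4888 -23.4054   0.009  -56.1395 -39.1418]
```

View pics/s5.png

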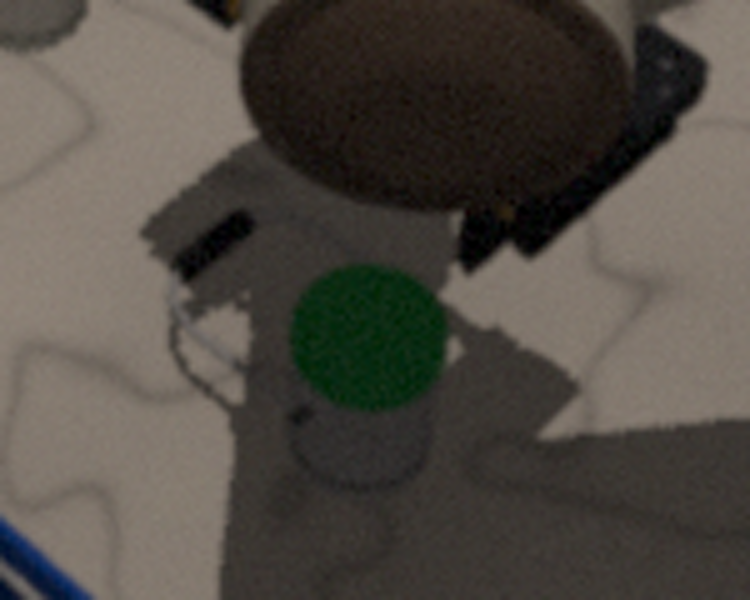

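View pics/t5.png

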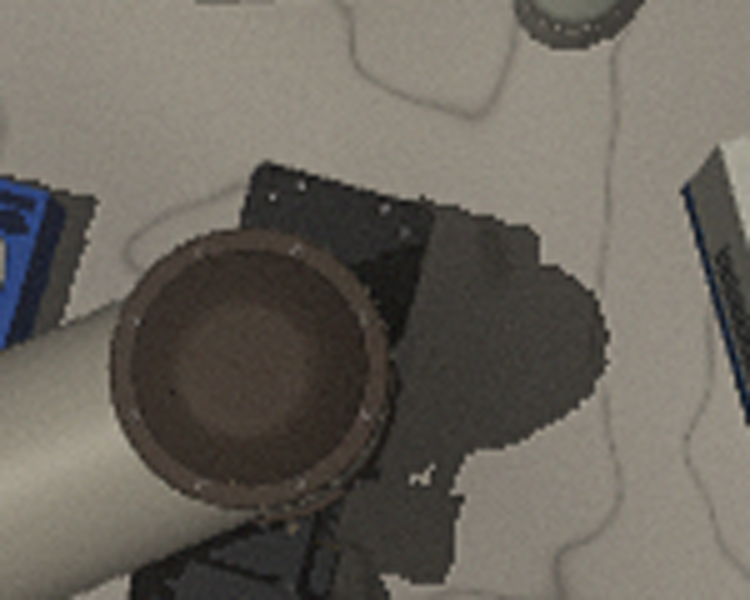

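```bash
python3 - <<'E'
from st import *
S=cam("side")
a=back(S,*un((370,337),260,200,5),.084);b=back(S,*un((217,245),260,200,5),.051)
print(a,b,b-a,np.hypot(*(b-a)[:2]),np.degrees(np.arctan2((b-a)[1],(b-a)[0])))
d=np.array(b-s["tcp_pos"]);print(e.T@d)
for ang in(-17.4,-19,-16):
  a_=np.radians(ang); X=np.array([.4801+.0857*np.cos(a_),.0197+.0857*np.sin(a_),.051]); print(ang,un((0,0),0,0,1),(proj(S,X)-[260,200])*5)
E
```

```text
13.65 [0.4835 0.0206 0.1785] x [0.2971 0.9548 0.0059] z [-0.9548  0.2972 -0.0101] yaw 162.71021793448529 W 0.9231406609467827 F [-0.3359 -0.3875  1.2022] [ 21.7848  10.2477 -23.0997   0.1228 -55.9915 -39.141 ]
[0.476  0.0246 0.084 ] [ 0.5577 -0.0088  0.051 ] [ 0.0817 -0.0335 -0.033 ] 0.08829215741360173 -22.27111638301852
[-0.0067  0.1282 -0.0783]
-17.4 (0.0, 0.0) [202.7422 244.2073]
-19 (0.0, 0.0) [206.9113 240.9294]
-16 (0.0, 0.0) [199.1834 247.1581]
```

play_rows --deltas '[60,-20,-5,0,0,60,-40,-5,0,0,60,-40,0,0,0,60,-40,0,0,0,60,-20,0,0,0,60,0,0,0,0,60,0,0,0,0,60,0,0,0,0,60,0,0,0,0,60,0,0,0,0]'

```text
time_s: 14.7
tcp_pos: [0.4326, -0.1323, 0.183]
ee_rot: [[0.297, -0.0, -0.955], [0.955, 0.0, 0.297], [0.0, -1.0, 0.0]]
wrist_force: [-0.3, 0.0, 0.0]
gripper_width: 0.764
```

```bash
python3 - <<'E'
from st import *
S=cam("side");T=cam("top")
crop(S["img"],260,410,200,320,5,"pics/s6.png");crop(T["img"],230,380,170,290,5,"pics/t6.png")
E
```

```text
14.7 [ 0.4326 -0.1323  0.183 ] x [0.2971 0.9548 0.    ] z [-0.9548  0.2971  0.0001] yaw 162.71486962286264 W 0.7639584800368436 F [-0.3057  0.0473  0.018 ] [  3.6825   7.1928 -26.1138  -0.0027 -56.6993 -20.9662]
```

View pics/s6.png

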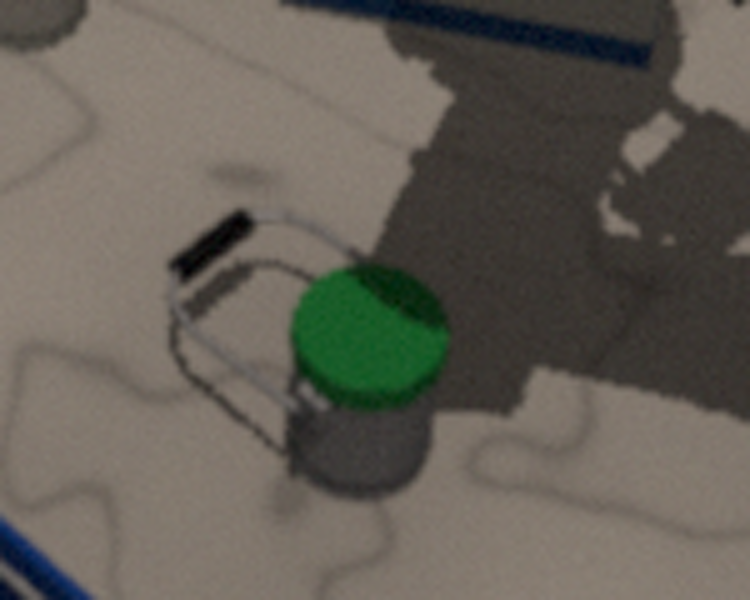

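View pics/t6.png

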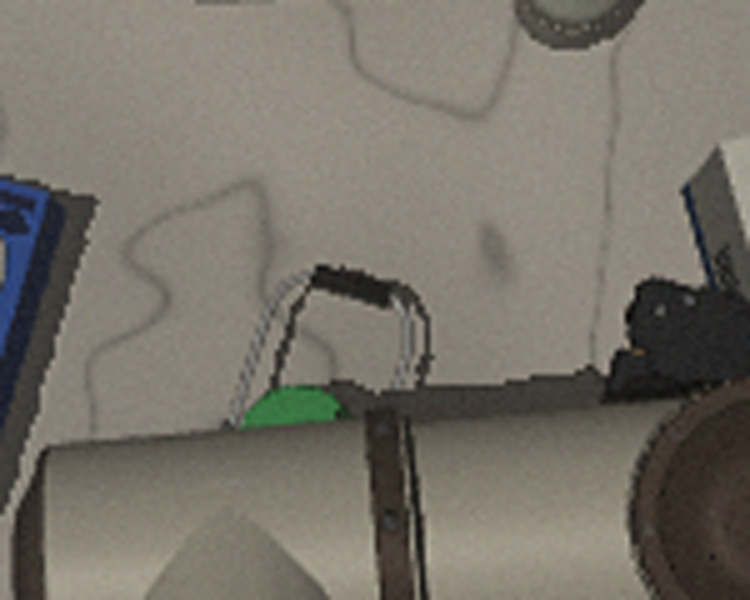

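```bash
python3 - <<'E'
from st import *
S=cam("side");T=cam("top")
a=back(S,*un((370,324),260,200,5),.084);b=back(S,*un((213,243),260,200,5),.051)
c=back(T,*un((353,286),230,170,5),.051)
d1=back(T,*un((318,275),230,170,5),.051);d2=back(T,*un((391,297),230,170,5),.051)
e1=back(S,*un((178,270),260,200,5),.051);e2=back(S,*un((251,216),260,200,5),.051)
print(a,b,b-a,np.hypot(*(b-a)[:2]),np.degrees(np.arctan2((b-a)[1],(b-a)[0])));print(c, (b+c)/2)
for q in(d2-d1,e2-e1): print(np.degrees(np.arctan2(q[1],q[0]))+90,np.hypot(*q[:2]))
E
```

```text
14.8 [ 0.4325 -0.1324  0.183 ] x [0.2975 0.9547 0.    ] z [-0.9547  0.2975  0.    ] yaw 162.69455504425812 W 0.7630518290900293 F [-0.2725 -0.2809 -0.2506] [  3.6594   7.1855 -26.1153  -0.0033 -56.7003 -20.9631]
[0.4786 0.0192 0.084 ] [ 0.5596 -0.009   0.051 ] [ 0.0811 -0.0281 -0.033 ] 0.08583543750771089 -19.14165383671574
[ 0.5634 -0.0082  0.051 ] [ 0.5615 -0.0086  0.051 ]
-18.18290987363075 0.03792145410556906
-19.9543395451727 0.04077867684511002
```

play_rows --deltas '[120,10,0,-6,0,120,25,0,-14,0,120,35,0,-19,0,120,35,0,-19,0,120,30,0,-16,0,120,16,0,-9,0,120,6,0,-3,0,120,0,0,0,0.022,120,0,20,0,0,120,0,30,0,0]'

```text
time_s: 15.9
tcp_pos: [0.5621, -0.0091, 0.1346]
ee_rot: [[0.321, 0.005, -0.947], [0.947, 0.001, 0.321], [0.003, -1.0, -0.004]]
wrist_force: [0.3, -0.2, -0.7]
gripper_width: 0.528
```

play_rows --deltas '[120,0,30,0,0,120,0,20,0,0,120,0,10,0,0,120,0,0,0,0,120,0,0,0,0,120,0,0,0,0,120,0,0,0,0,120,0,0,0,0,120,0,0,0,0,120,0,0,0,0]'

```text
time_s: 16.9
tcp_pos: [0.5613, -0.0087, 0.0732]
ee_rot: [[0.319, 0.0, -0.948], [0.948, 0.0, 0.319], [0.0, -1.0, -0.0]]
wrist_force: [0.1, 0.3, -0.8]
gripper_width: 0.529
```

```bash
python3 - <<'E'
from st import *
S=cam("side");T=cam("top")
crop(S["img"],260,410,200,320,5,"pics/s7.png");crop(T["img"],230,380,170,290,5,"pics/t7.png")
E
```

```text
16.9 [ 0.5613 -0.0087  0.0732] x [0.3193 0.9477 0.0002] z [-0.9477  0.3193 -0.0003] yaw 161.3803667537832 W 0.5290554289085747 F [ 0.0978  0.2967 -0.7639] [ 15.6496  24.6755 -19.5529  -0.0001 -45.7535 -34.2691]
```

View pics/s7.png

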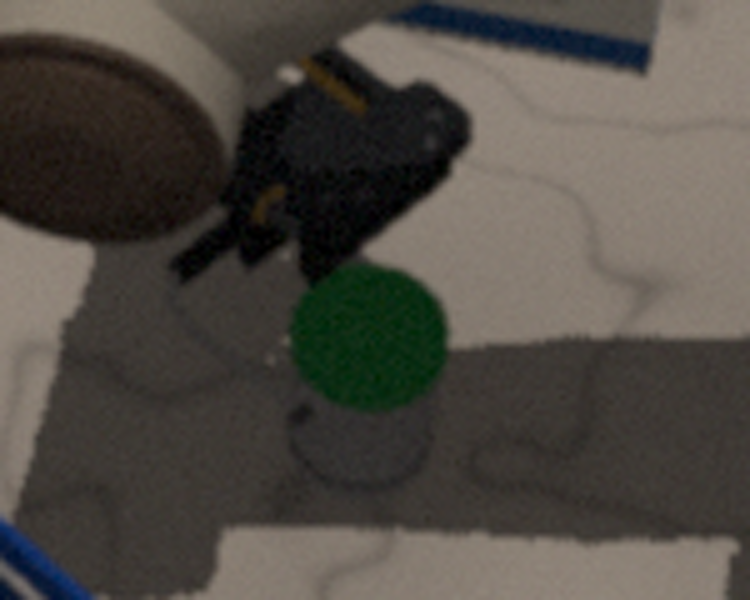

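View pics/t7.png

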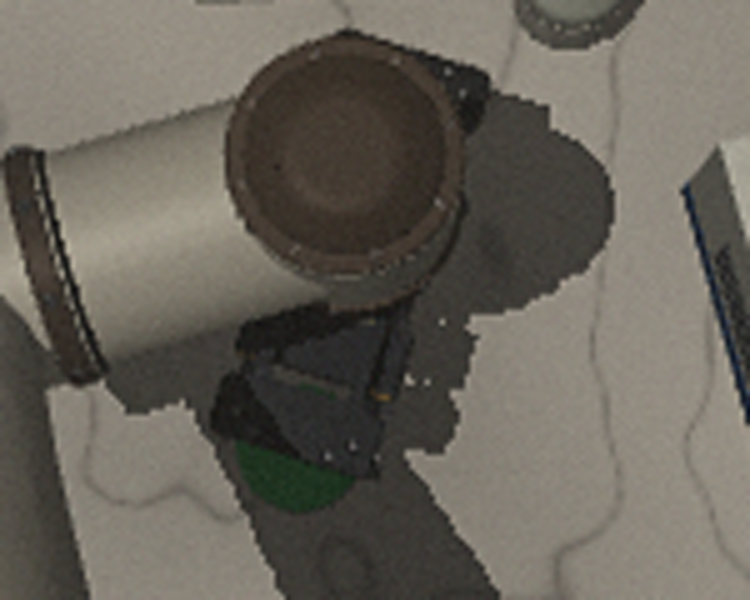

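play_rows --deltas '[120,0,5,0,0,120,0,8,0,0,120,0,8,0,0,120,0,7,0,0,120,0,6,0,0,120,0,4,0,0,120,0,2,0,0,120,0,0,0,0,120,0,0,0,0,120,0,0,0,0]'

```text
time_s: 18.0
tcp_pos: [0.5615, -0.0087, 0.0334]
ee_rot: [[0.319, 0.001, -0.948], [0.948, 0.0, 0.319], [0.0, -1.0, -0.001]]
wrist_force: [-1.0, 0.2, 1.7]
gripper_width: 0.531
```

play_rows --deltas '[150,0,0,0,0,180,0,0,0,0,200,0,0,0,0,255,0,0,0,0,255,0,0,0,0,255,0,0,0,0,255,0,0,0,0,255,0,0,0,0,255,0,0,0,0,255,0,0,0,0]'

```text
time_s: 19.0
tcp_pos: [0.5609, -0.0088, 0.0329]
ee_rot: [[0.319, -0.001, -0.948], [0.948, -0.0, 0.319], [-0.0, -1.0, 0.001]]
wrist_force: [-0.9, 0.2, 0.2]
gripper_width: 0.128
```

```bash
python3 -c "
import numpy as np
t=np.linspace(1.65,0,21);x=86*np.sin(t);z=86*np.cos(t)
for i in range(20): print(i+1,round(t[i+1],3),round(-(z[i+1]-z[i]),1),round(-(x[i+1]-x[i]),1))
print(x[0]-x[-1],z[-1]-z[0])"
```

```text
1 1.568 -7.1 -0.3
2 1.485 -7.1 0.3
3 1.402 -7.0 0.9
4 1.32 -6.9 1.5
5 1.237 -6.8 2.0
6 1.155 -6.6 2.6
7 1.072 -6.4 3.1
8 0.99 -6.1 3.6
9 0.908 -5.8 4.1
10 0.825 -5.4 4.6
11 0.742 -5.0 5.0
12 0.66 -4.6 5.4
13 0.578 -4.1 5.8
14 0.495 -3.6 6.1
15 0.413 -3.1 6.4
16 0.33 -2.6 6.6
17 0.248 -2.0 6.8
18 0.165 -1.5 6.9
19 0.083 -0.9 7.0
20 0.0 -0.3 7.1
85.73039244703702 92.80439643737911
```

play_rows --deltas '[255,0,-7.1,-0.3,0,255,0,-7.1,0.3,0,255,0,-7,0.9,0,255,0,-6.9,1.5,0,255,0,-6.8,2,0,255,0,0,0,0,255,0,0,0,0,255,0,0,0,0,255,0,0,0,0,255,0,0,0,0]'

```text
time_s: 20.0
tcp_pos: [0.5576, -0.0074, 0.068]
ee_rot: [[0.319, 0.001, -0.948], [0.948, -0.0, 0.319], [0.0, -1.0, -0.001]]
wrist_force: [1.2, -2.7, 0.0]
gripper_width: 0.126
```

play_rows --deltas '[255,0,-6.6,2.6,0,255,0,-6.4,3.1,0,255,0,-6.1,3.6,0,255,0,-5.8,4.1,0,255,0,-5.4,4.6,0,255,0,-5,5,0,255,0,0,0,0,255,0,0,0,0,255,0,0,0,0,255,0,0,0,0]'

```text
time_s: 21.0
tcp_pos: [0.5363, 0.0001, 0.1035]
ee_rot: [[0.319, 0.002, -0.948], [0.948, 0.0, 0.319], [0.001, -1.0, -0.002]]
wrist_force: [4.0, -2.4, 4.5]
gripper_width: 0.128
```

```bash
python3 - <<'E'
from st import *
S=cam("side");T=cam("top")
crop(S["img"],260,410,200,320,5,"pics/s8.png")
h=np.array([.4800,.0197,.060]); g=np.array(s["tcp_pos"])+[0,0,.019]-h
print("radius",np.linalg.norm(g), np.degrees(np.arctan2(np.hypot(g[0],g[1]),g[2])))
E
```

```text
21.0 [0.5363 0.0001 0.1035] x [0.3191 0.9477 0.0007] z [-0.9477  0.3191 -0.0016] yaw 161.38981371130973 W 0.1283034554043146 F [ 3.9831 -2.3572  4.5446] [ 17.3586  20.3218 -21.3467   0.0309 -48.234  -35.9893]
radius 0.08636158864106548 43.61937314248754
```

View pics/s8.png

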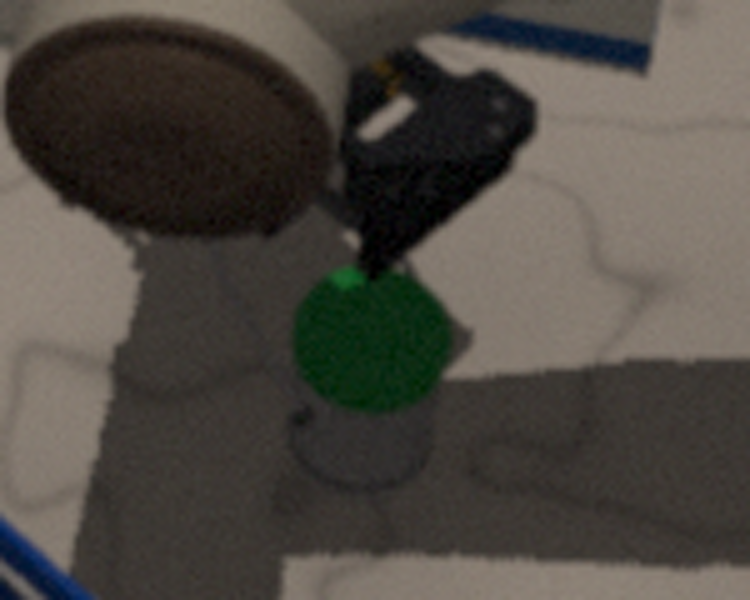

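play_rows --deltas '[255,0,-5.2,5,0,255,0,-4.7,5.4,0,255,0,-3.6,6.1,0,255,0,-3.1,6.4,0,255,0,-2.6,6.6,0,255,0,-2,6.8,0,255,0,-1.5,6.9,0,255,0,0,0,0,255,0,0,0,0,255,0,0,0,0]'

```text
time_s: 22.1
tcp_pos: [0.4933, 0.0137, 0.1267]
ee_rot: [[0.319, -0.001, -0.948], [0.948, -0.0, 0.319], [-0.001, -1.0, 0.001]]
wrist_force: [0.7, -1.2, 7.6]
gripper_width: 0.125
```

play_rows --deltas '[255,0,-0.9,7,0,255,0,-0.3,7.1,0,255,0,0,0,0,255,0,0,0,0,255,0,0,0,0,255,0,0,0,0,255,0,0,0,0,255,0,0,0,0,255,0,0,0,0,255,0,0,0,0]'

```text
time_s: 23.1
tcp_pos: [0.4797, 0.0182, 0.1279]
ee_rot: [[0.319, -0.002, -0.948], [0.948, -0.0, 0.319], [-0.001, -1.0, 0.002]]
wrist_force: [-0.9, -0.6, 9.9]
gripper_width: 0.124
```

```bash
python3 - <<'E'
from st import *
S=cam("side");T=cam("top")
crop(S["img"],260,410,200,320,5,"pics/s9.png")
E
```

```text
23.1 [0.4797 0.0182 0.1279] x [ 0.319   0.9477 -0.0011] z [-0.9477  0.319   0.0016] yaw 161.39487216848372 W 0.1239771965752126 F [-0.8752 -0.635   9.9001] [ 21.6066  13.6727 -27.0356  -0.0176 -49.4033 -40.2002]
```

View pics/s9.png

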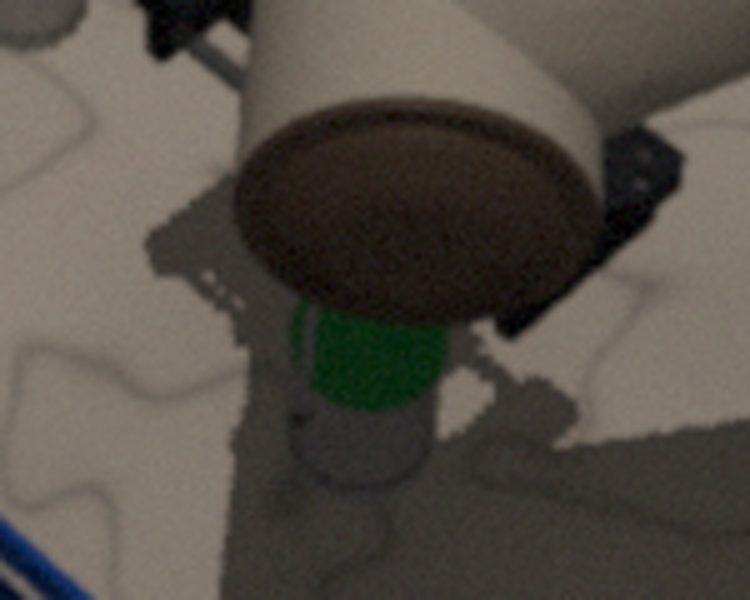

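play_rows --deltas '[255,0,-1,0,0,255,0,-1,0,0,255,0,-1,0,0,255,0,-2,0,0,255,0,-3,0,0,255,0,-4,0,0,255,0,-4,0,0,255,0,-2,0,0,255,0,-1,0,0,255,0,0,0,0]'

```text
time_s: 24.2
tcp_pos: [0.481, 0.0183, 0.1463]
ee_rot: [[0.319, 0.0, -0.948], [0.948, 0.0, 0.319], [0.0, -1.0, -0.0]]
wrist_force: [-0.2, 0.7, -5.8]
gripper_width: 0.129
```

play_rows --deltas '[255,0,-5,0,0,255,0,-10,0,0,255,0,-18,0,0,255,0,-24,0,0,255,0,-26,0,0,255,0,-26,0,0,255,0,-22,0,0,255,0,-14,0,0,255,0,-7,0,0,255,0,-2,0,0]'

```text
time_s: 25.2
tcp_pos: [0.481, 0.0184, 0.3011]
ee_rot: [[0.319, 0.001, -0.948], [0.948, 0.001, 0.319], [0.001, -1.0, -0.001]]
wrist_force: [0.3, -0.5, -5.3]
gripper_width: 0.122
```

```bash
python3 - <<'E'
from st import *
S=cam("side");T=cam("top")
crop(S["img"],240,400,140,270,5,"pics/s10.png")
w=np.array([.5495,-.284,.154]);print("to well tool mm",1000*(e.T@(w-s["tcp_pos"])))
E
```

```text
25.2 [0.481  0.0184 0.3011] x [0.3193 0.9476 0.0011] z [-0.9476  0.3193 -0.001 ] yaw 161.376563138657 W 0.12223099434116741 F [ 0.3231 -0.4904 -5.3499] [ 21.5678   4.8782 -11.0703  -0.012  -73.9662 -40.1879]
to well tool mm [-264.8051  146.9276 -161.342 ]
```

View pics/s10.png

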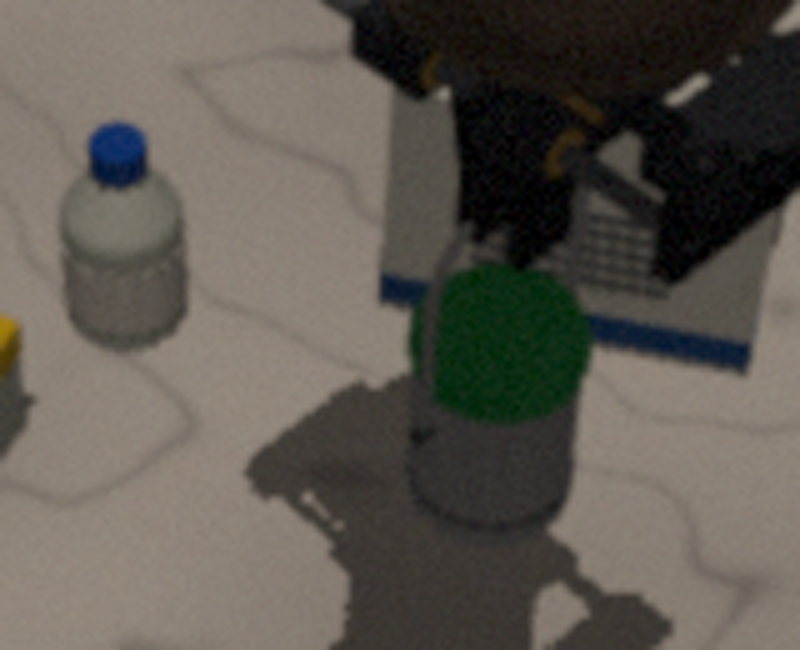

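play_rows --deltas '[255,-3,0,-2,0,255,-7,0,-4,0,255,-11,0,-7,0,255,-14,0,-9,0,255,-17,0,-10,0,255,-18,0,-11,0,255,-18,0,-11,0,255,-18,0,-11,0,255,-18,0,-11,0,255,-18,0,-11,0]'

```text
time_s: 26.3
tcp_pos: [0.518, -0.1461, 0.2996]
ee_rot: [[0.32, -0.001, -0.947], [0.947, -0.0, 0.32], [-0.001, -1.0, 0.001]]
wrist_force: [0.8, -0.1, -5.9]
gripper_width: 0.127
```

play_rows --deltas '[255,-18,0,-11,0,255,-18,0,-11,0,255,-18,0,-11,0,255,-17,0,-10,0,255,-15,0,-9,0,255,-12,0,-7,0,255,-9,0,-6,0,255,-7,0,-4,0,255,-5,0,-3,0,255,-3,0,-2,0]'

```text
time_s: 27.3
tcp_pos: [0.5494, -0.2835, 0.3001]
ee_rot: [[0.319, -0.0, -0.948], [0.948, 0.0, 0.319], [0.0, -1.0, 0.0]]
wrist_force: [1.0, 1.0, -6.2]
gripper_width: 0.124
```

```bash
python3 - <<'E'
from st import *
S=cam("side");T=cam("top")
crop(S["img"],300,450,70,215,4,"pics/s11.png");crop(T["img"],350,500,160,280,5,"pics/t11.png")
E
```

```text
27.3 [ 0.5494 -0.2835  0.3001] x [0.3191 0.9477 0.    ] z [-0.9477  0.3191  0.0001] yaw 161.38882016880973 W 0.12406449605420855 F [ 1.0132  1.0465 -6.2431] [-12.3178  19.0821   7.0596  -0.0014 -77.9835  -6.2931]
```

View pics/s11.png

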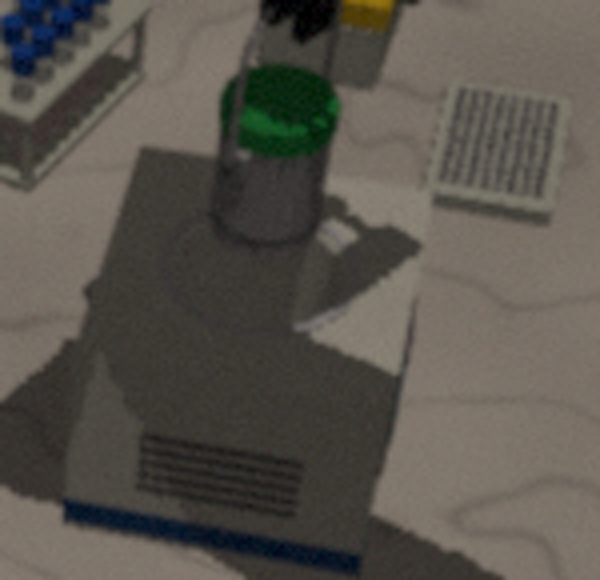

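View pics/t11.png

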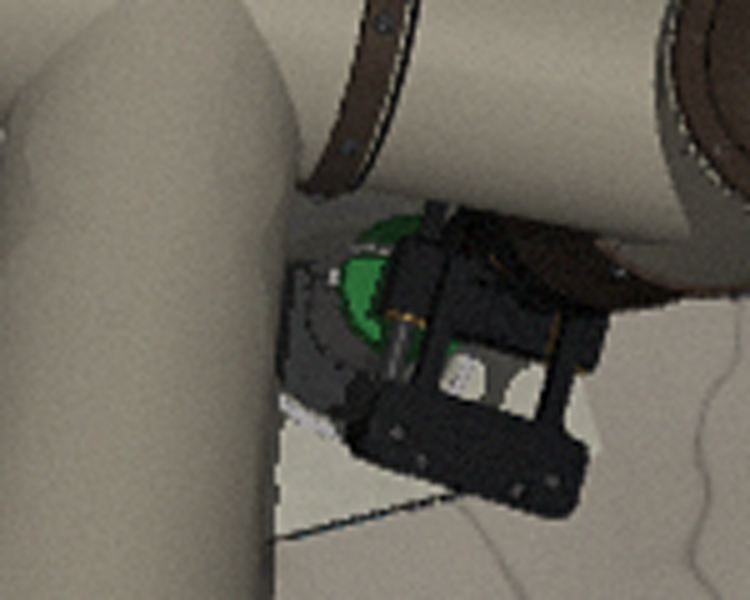

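```bash
python3 - <<'E'
from st import *
S=cam("side")
print(back(S,*un((267,201),300,70,4),.173),back(S,*un((280,111),300,70,4),.257), "well S", back(S,*un((260,174),300,95,4),.139))
E
```

```text
27.4 [ 0.5494 -0.2834  0.3001] x [ 0.3192  0.9477 -0.    ] z [-0.9477  0.3192 -0.    ] yaw 161.38272175367334 W 0.12892368181546285 F [-0.3732 -0.1753 -6.7712] [-12.3037  19.0743   7.0461   0.0013 -77.971   -6.3139]
[ 0.5545 -0.3017  0.173 ] [ 0.5448 -0.2709  0.257 ] well S [ 0.5466 -0.2823  0.139 ]
```

```bash
python3 - <<'E'
from st import *
S=cam("side")
img=cv2.resize(S["img"][50:200,290:420],None,fx=4,fy=4,interpolation=2)
def circ(c,R,col):
  pts=[];
  for a in np.linspace(0,2*np.pi,60):
    p=proj(S,np.array(c)+[R*np.cos(a),R*np.sin(a),0]); pts.append(((p[0]-290+.5)*4-.5,(p[1]-50+.5)*4-.5))
  cv2.polylines(img,[np.int32(np.round(pts))],True,col,1)
for dx in [np.array([-.0027,.001,0])]:
  circ(np.array([.5494,-.2835,.173])+dx,.029,(0,0,255));circ(np.array([.5494,-.2835,.257])+dx,.030,(0,0,255))
circ([.5466,-.2823,.139],.046,(255,0,255))
cv2.imwrite("pics/ov.png",img)
o=-S["R"].T@S["t"];print(o)
E
```

```text
27.45 [ 0.5494 -0.2831  0.3002] x [0.3191 0.9477 0.0002] z [-0.9477  0.3191 -0.0001] yaw 161.39350866677728 W 0.12345589510192052 F [ 0.5678 -0.0639 -6.0123] [-12.2809  19.0555   7.0302  -0.0098 -77.9705  -6.3235]
[0.2853 0.5619 0.9077]
```

View pics/ov.png

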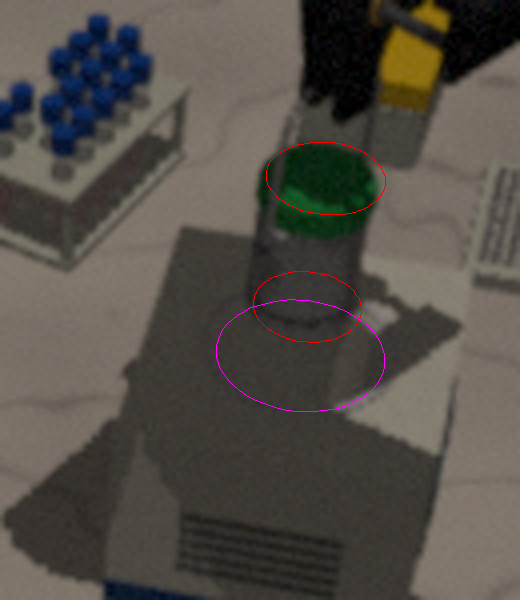

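```bash
python3 - <<'E'
from st import *
S=cam("side");T=cam("top")
im=S["img"][65:145,335:405]; im=(255*(im/255.)**0.5).astype(np.uint8)
cv2.imwrite("pics/z.png",cv2.resize(im,None,fx=7,fy=7,interpolation=2))
def pr(X): p=proj(S,X); return ((p-[335,65]+.5)*7-.5).round(0)
ax=np.array([.9477,-.3191,0]);ay=np.array([.3191,.9477,0]);c=np.array([.5494,-.2831,0])+np.array([-.0027,.001,0])
for n,X in dict(ctr_bot=c+[0,0,.173],left_bot=c-.029*S["R"][0]*-1+[0,0,.173],ear1=c+ay*.036+[0,0,.233],ear2=c-ay*.036+[0,0,.233],lidtop=c+[0,0,.257]).items(): print(n,pr(X))
E
```

```text
27.5 [ 0.5493 -0.2829  0.3002] x [0.3189 0.9478 0.0003] z [-0.9478  0.3189 -0.0002] yaw 161.40581849043596 W 0.12262659574216105 F [ 0.1235 -0.665  -5.8512] [-12.2671  19.0418   7.0212  -0.0162 -77.9669  -6.3237]
ctr_bot [222. 431.]
left_bot [316. 431.]
ear1 [163. 327.]
ear2 [324. 221.]
lidtop [254. 207.]
```

View pics/z.png

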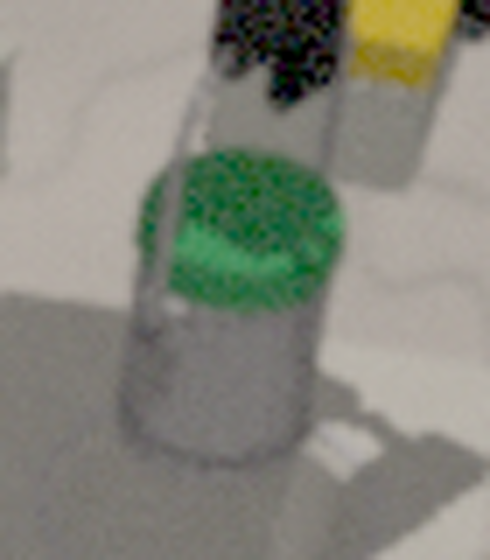

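```bash
python3 - <<'E'
from st import *
S=cam("side");T=cam("top")
def draw(C,name,x0,y0,w,h,k,b):
  im=C["img"][y0:y0+h,x0:x0+w]; im=(255*(im/255.)**0.6).astype(np.uint8); im=cv2.resize(im,None,fx=k,fy=k,interpolation=2)
  c=np.array([.5494,-.2831,0])+b
  ay=np.array([.3191,.9477,0])
  def P(X): p=proj(C,X); return tuple(int(v) for v in ((p-[x0,y0]+.5)*k-.5).round())
  for z,R,col in[(.173,.029,(0,0,255)),(.241,.030,(0,0,255)),(.257,.030,(0,0,255)),(.139,.046,(255,0,255))]:
    q=np.array([P(c+[R*np.cos(a),R*np.sin(a),z]) for a in np.linspace(0,6.283,60)]); cv2.polylines(im,[q],True,col,1)
  for sg in(1,-1): cv2.line(im,P(c+sg*.036*ay+[0,0,.233]),P(c+sg*.036*ay+[0,0,.300]),(255,255,0),1)
  cv2.imwrite(name,im)
draw(S,"pics/os.png",325,45,100,115,5,np.array([-.0027,.001,0]))
draw(T,"pics/ot.png",395,185,100,90,6,np.array([.0027,-.001,0]))
print(s["moment"])
E
```

```text
27.6 [ 0.5493 -0.2828  0.3003] x [0.3187 0.9479 0.0002] z [-0.9479  0.3187 -0.0002] yaw 161.41634915281327 W 0.1247836419189931 F [ 0.2067 -0.3454 -6.4797] [-12.2568  19.0289   7.0153  -0.0096 -77.9741  -6.3248]
[-0.0567  0.0309  0.018 ]
```

View pics/os.png

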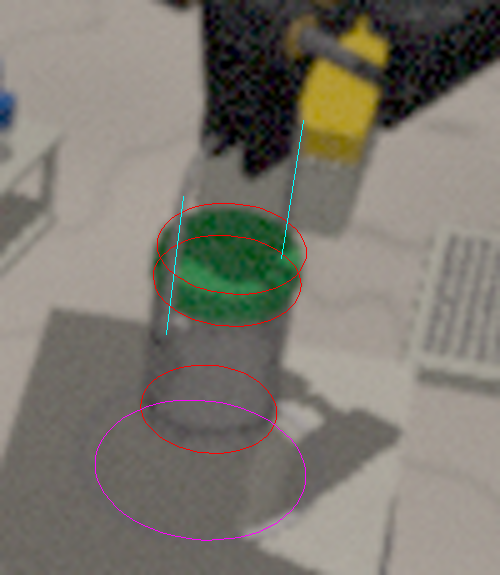

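View pics/ot.png

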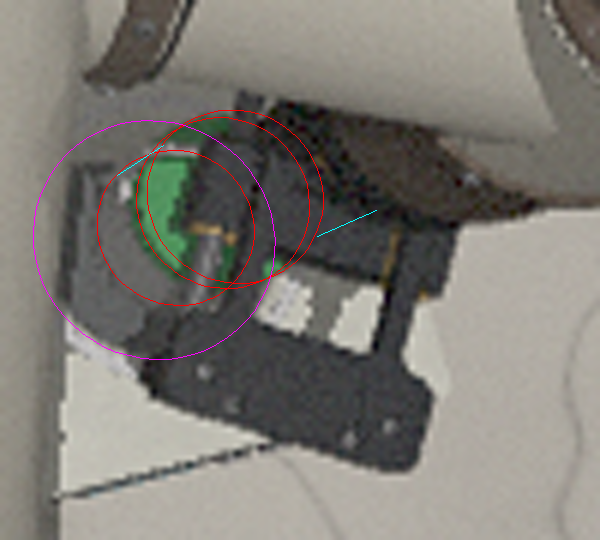

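play_rows --deltas '[255,-1,3,0,0,255,0,5,0,0,255,0,8,0,0,255,0,8,0,0,255,0,8,0,0,255,0,8,0,0,255,0,6,0,0,255,0,4,0,0,255,0,0,0,0,255,0,0,0,0]'

```text
time_s: 28.7
tcp_pos: [0.5492, -0.2844, 0.2504]
ee_rot: [[0.319, 0.001, -0.948], [0.948, -0.0, 0.319], [-0.0, -1.0, -0.001]]
wrist_force: [0.9, -0.6, -5.4]
gripper_width: 0.122
```

play_rows --deltas '[255,0,4,0,0,255,0,5,0,0,255,0,5,0,0,255,0,5,0,0,255,0,5,0,0,255,0,5,0,0,255,0,4,0,0,255,0,2,0,0,255,0,0,0,0,255,0,0,0,0]'

```text
time_s: 29.7
tcp_pos: [0.5491, -0.2843, 0.2153]
ee_rot: [[0.319, 0.0, -0.948], [0.948, -0.0, 0.319], [-0.0, -1.0, -0.0]]
wrist_force: [-0.6, 0.8, -6.4]
gripper_width: 0.125
```

```bash
python3 - <<'E'
from st import *
S=cam("side");T=cam("top")
im=S["img"][80:180,310:430]; cv2.imwrite("pics/s12.png",cv2.resize((255*(im/255.)**0.6).astype(np.uint8),None,fx=6,fy=6,interpolation=2))
E
```

```text
29.7 [ 0.5491 -0.2843  0.2153] x [ 0.3192  0.9477 -0.0002] z [-0.9477  0.3192 -0.0003] yaw 161.38319816510435 W 0.1250106501250068 F [-0.6034  0.7691 -6.4313] [-12.3944  21.6616  -1.1951   0.0124 -67.125   -6.2272]
```

View pics/s12.png

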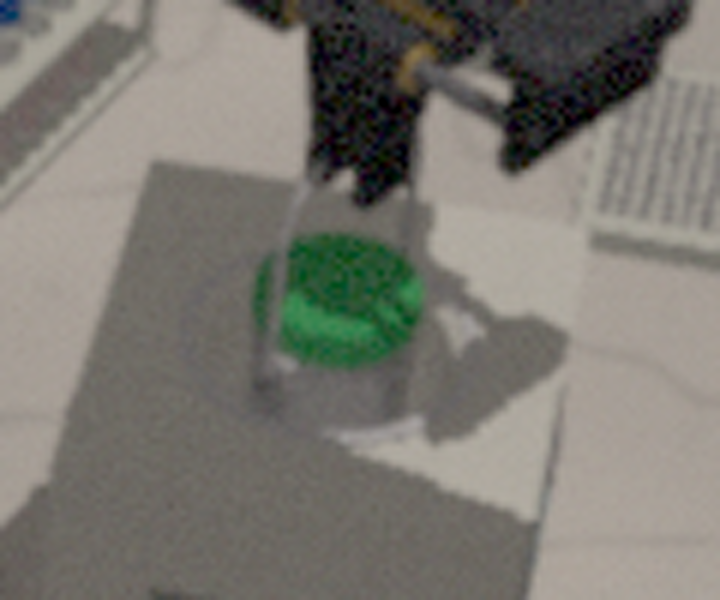

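play_rows --deltas '[255,0,3,0,0,255,0,4,0,0,255,0,4,0,0,255,0,4,0,0,255,0,4,0,0,255,0,3,0,0,255,0,2,0,0,255,0,0,0,0,255,0,0,0,0,255,0,0,0,0]'

```text
time_s: 30.8
tcp_pos: [0.5492, -0.2843, 0.1915]
ee_rot: [[0.319, 0.001, -0.948], [0.948, -0.0, 0.319], [-0.0, -1.0, -0.001]]
wrist_force: [0.3, -0.3, -6.7]
gripper_width: 0.127
```

play_rows --deltas '[255,0,4,0,0,255,0,5,0,0,255,0,5,0,0,255,0,5,0,0,255,0,4,0,0,255,0,3,0,0,255,0,2,0,0,255,0,0,0,0,255,0,0,0,0,255,0,0,0,0]'

```text
time_s: 31.8
tcp_pos: [0.5491, -0.2843, 0.1634]
ee_rot: [[0.319, 0.0, -0.948], [0.948, -0.0, 0.319], [-0.0, -1.0, -0.001]]
wrist_force: [0.1, -0.1, -5.9]
gripper_width: 0.125
```

Force is still only the pot's weight. The floor should be near TCP 0.154–0.156.

play_rows --deltas '[255,0,2,0,0,255,0,1.5,0,0,255,0,1,0,0,255,0,1,0,0,255,0,1,0,0,255,0,0.5,0,0,255,0,0,0,0,255,0,0,0,0,255,0,0,0,0,255,0,0,0,0]'

```text
time_s: 32.8
tcp_pos: [0.549, -0.2842, 0.1562]
ee_rot: [[0.319, 0.0, -0.948], [0.948, -0.0, 0.319], [0.0, -1.0, -0.0]]
wrist_force: [-0.9, 0.3, -5.6]
gripper_width: 0.126
```

play_rows --deltas '[255,0,0.7,0,0,255,0,0,0,0,255,0,0.7,0,0,255,0,0,0,0,255,0,0,0,0,255,0,0,0,0,255,0,0,0,0,255,0,0,0,0,255,0,0,0,0,255,0,0,0,0]'

```text
time_s: 33.8
tcp_pos: [0.5492, -0.2844, 0.1552]
ee_rot: [[0.319, 0.001, -0.948], [0.948, -0.0, 0.319], [-0.0, -1.0, -0.001]]
wrist_force: [0.6, -1.0, -0.9]
gripper_width: 0.127
```

play_rows --deltas '[255,0,0.5,0,0,255,0,0,0,0,255,0,0,0,0,255,0,0,0,0,255,0,0,0,0,255,0,0,0,0,255,0,0,0,0,255,0,0,0,0,255,0,0,0,0,255,0,0,0,0]'

```text
time_s: 34.8
tcp_pos: [0.5495, -0.2845, 0.155]
ee_rot: [[0.319, 0.001, -0.948], [0.948, -0.001, 0.319], [-0.0, -1.0, -0.002]]
wrist_force: [-0.2, 0.7, 5.5]
gripper_width: 0.123
```

play_rows --deltas '[210,0,0,0,0,200,0,0,0,0,190,0,0,0,0,180,0,0,0,0,165,0,0,0,0,150,0,0,0,0,140,0,0,0,0,130,0,0,0,0,130,0,0,0,0,130,0,0,0,0]'

```text
time_s: 35.8
tcp_pos: [0.549, -0.2843, 0.1543]
ee_rot: [[0.319, 0.0, -0.948], [0.948, 0.0, 0.319], [0.0, -1.0, -0.0]]
wrist_force: [-0.3, 0.4, 0.4]
gripper_width: 0.491
```

```bash
python3 - <<'E'
from st import *
S=cam("side");T=cam("top")
im=S["img"][60:180,310:430]; cv2.imwrite("pics/s13.png",cv2.resize((255*(im/255.)**0.6).astype(np.uint8),None,fx=5,fy=5,interpolation=2))
E
```

```text
35.8 [ 0.549  -0.2843  0.1543] x [0.3193 0.9476 0.    ] z [-0.9476  0.3193 -0.0001] yaw 161.37866694594896 W 0.4909324007087287 F [-0.3493  0.3915  0.4219] [-12.3954  24.4429  -6.0638  -0.0013 -59.4885  -6.2253]
```

View pics/s13.png

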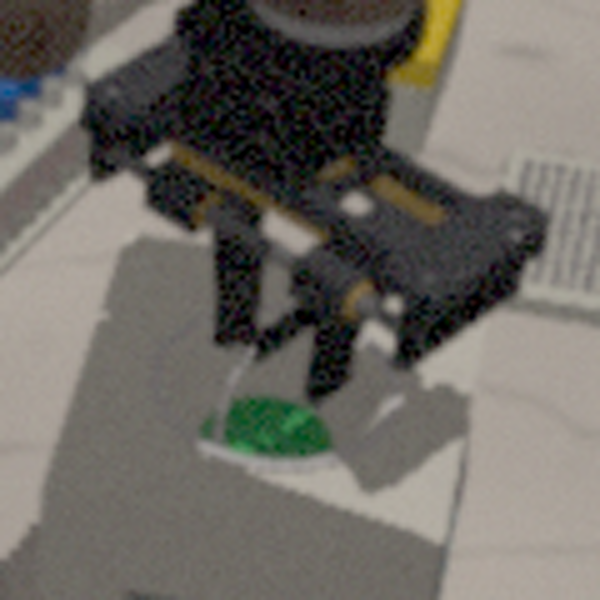

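Bail stands upright between the open fingers and the pot is in the well. Retreating straight up, then away.

play_rows --deltas '[130,0,-5,0,0,130,0,-10,0,0,130,0,-15,0,0,130,0,-20,0,0,130,0,-25,0,0,130,0,-25,0,0,130,0,-20,0,0,130,0,-10,0,0,130,0,0,0,0,130,0,0,0,0]'

```text
time_s: 36.9
tcp_pos: [0.5486, -0.2839, 0.2835]
ee_rot: [[0.319, -0.001, -0.948], [0.948, 0.001, 0.319], [0.001, -1.0, 0.001]]
wrist_force: [0.3, -0.2, 0.2]
gripper_width: 0.491
```

play_rows --deltas '[130,0,0,15,0,130,-20,0,20,0,130,-20,0,20,0,130,-20,0,20,0,130,-20,0,20,0,130,-20,0,10,0,130,-20,0,0,0,130,0,0,0,0,130,0,0,0,0,130,0,0,0,0]'

```text
time_s: 37.9
tcp_pos: [0.4112, -0.3638, 0.2835]
ee_rot: [[0.319, -0.001, -0.948], [0.948, 0.001, 0.319], [0.0, -1.0, 0.001]]
wrist_force: [-0.6, 0.6, 0.1]
gripper_width: 0.493
```

```bash
python3 - <<'E'
from st import *
S=cam("side");T=cam("top")
cv2.imwrite("pics/sf.png",S["img"]);cv2.imwrite("pics/tf.png",T["img"])
im=S["img"][80:200,310:430]; cv2.imwrite("pics/s14.png",cv2.resize((255*(im/255.)**0.6).astype(np.uint8),None,fx=5,fy=5,interpolation=2))
E
```

```text
37.9 [ 0.4112 -0.3638  0.2835] x [0.3189 0.9478 0.0005] z [-0.9478  0.3189  0.0015] yaw 161.40592737664963 W 0.49285536867439456 F [-0.5907  0.6017  0.052 ] [-24.5932  12.4822  -4.3549  -0.0197 -73.2505   6.0048]
```

View pics/s14.png

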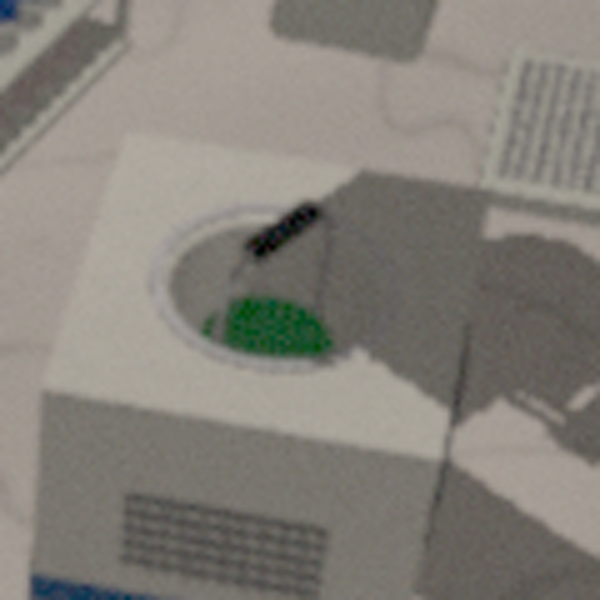

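View pics/tf.png

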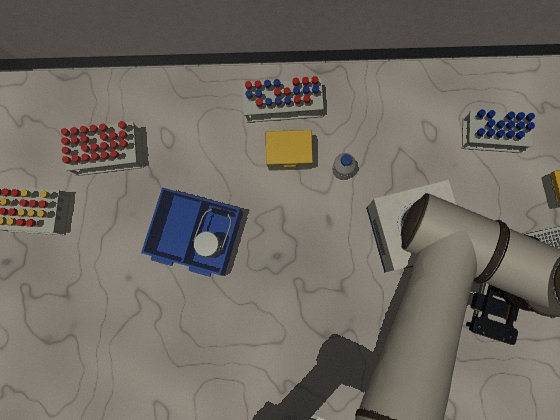

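View pics/sf.png

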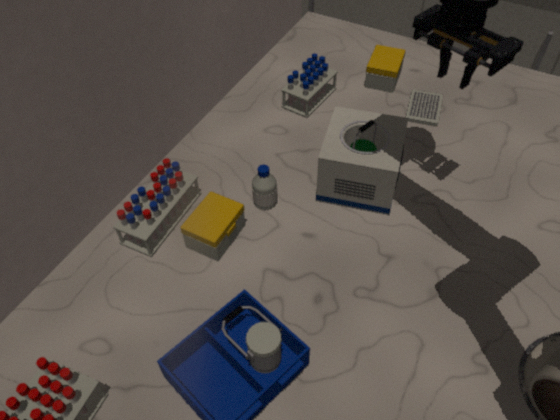

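```bash
python3 - <<'E'
from st import *
S=cam("side")
print(back(S,*un((285,231),310,80,5),.173))
print(r.finish_job())
E
```

```text
38.0 [ 0.4115 -0.3638  0.2839] x [0.3184 0.948  0.0002] z [-0.948   0.3184  0.0007] yaw 161.43647707072398 W 0.4873726948680309 F [-1.1645 -0.8329 -0.0883] [-24.5724  12.4603  -4.3287  -0.0096 -73.2531   6.0117]
[ 0.5465 -0.2836  0.173 ]
the job is handed in; nothing more can be done
None
```

The green-lidded pot is standing on the floor of the chiller well with its bail upright, and the job was handed in at 38 s of the 64 s allowed.

I lifted the pot out of the crate by its lid, stood it on clear bench and let go. I then gripped the roll and swung the bail up along its arc while the pot stood there. Then I lifted it by the roll, lowered it until the well floor took its weight, and released.

**Last checks**
- **Bail:** the side picture put the roll grip at (0.547, -0.284) if it is at upright height. That matches that camera's own fix on the well axis, (0.547, -0.282).
- **Other objects:** the white pot, bottle and yellow-lidded box look unmoved in both views.
- **Arm:** it stands clear of everything, and the wrist forces I read stayed near 10 N or less.

**Disagreements**
- **Camera offset:** the two cameras differed by about 5 mm in x, so I used their average.
- **Underside of the hanging pot:** over the well it looked about 3 to 4 pixels higher than predicted. The lid fitted within about a pixel, so I put this down to the shape or shading of the base. A slight tilt of a few degrees while it hung cannot be ruled out.
- **Final top view:** the arm partly hid the well, so the last look inside it is from the side camera only.

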